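# Swap the battery packs at the repair table's charger

### The arm

A 7-joint arm with a two-finger parallel gripper is mounted at the origin on the work surface. World frame = base frame: x ahead of the robot, y to its left, z up, the work surface at z = 0. Lengths are in mm, angles in rad, forces in N, time in s.
With the tool pointing down it reaches from about 400 to 850 mm from the base axis. Payload 10.4 kg.
Tool frame: the origin (TCP) lies on the centre line of the jaws, within the pads' length; the fingertips stand ctrl.tip_extent ahead of it and the grasp point (between the pads) is the TCP (ctrl.tip_extent is the distance from the TCP to the fingertips, in mm); z points along the fingers, y is the line along which they close (so a half turn about z gives the same grasp; the last joint's range is limited). The gripper opens to 85 mm and grips with 20 to 120 N. Pads are 22 mm wide; open, the fingers measure 114 mm over their backs; the gripper's body (76 mm by 85 mm) begins 54 mm behind the grasp point. The pads swing forward as they close: fully open they stand 13 mm farther back than shut.
Start: joints at [-1.124, 0.332, -0.065, 1.46, 0.022, 1.35, -0.088], TCP at [282.933, 557.313, 250.338] pointing down, gripper open.
Joint ranges: [-2.6, 2.6], [-0.5, 2.12], [-1.47, 1.34], [0.16, 2.42], [-1.27, 4.41], [0.06, 2.06], [-2.6, 2.6]. Speed limits (rad/s): [2.22, 2.22, 2.79, 2.79, 3.14, 3.14, 3.14].

### API

Orientations are given as a rotation vector (axis times angle).
In Python, from station import ctrl gives the robot as it stands.
- The arm moves only by the tool carry_out, never from a script. Its argument "series" is a list of rows, each a list of 6 numbers: the shift along the tool's x, y, z in cm, then the turn, a rotation vector about the tool's x, y, z in degrees. A call has 1 to 5 rows; each row shifts and turns the commanded pose from where the row before left it, along the tool's axes as they then stand; what a row does not reach is not made up. A row lasts 1/10 s, in which the tool goes at most 50 mm and 8.59 degrees, less where a joint would pass 70% of its speed; a pose out of reach is approached as far as the arm can. A call is refused whole if a number of a shift passes 5 or a number of a turn 8.59, either way. A call with a gripper value outside its range is refused whole. "gripper" is the gripper command: -1 is fully open, 1 is shut, values between are in proportion, set as the call begins (left out, the last holds). The fingers move at their own pace and stop on an object; "squeeze" is the grip in N (left out, the last holds). Time passes only in rows, so rows that do not move let the fingers close. It gives the time, the measured TCP pose, the force, the opening and the grip force at its end, in the units of the state.
- ctrl.read_state(): the state, without advancing time (a new reading comes with each control period).
- ctrl.capture(name): name is "side" or "top"; returns a dict with "img" (420x560x3 uint8, blue, green, red), "K" (3x3 intrinsics, pixels), "world_from_camera" (4x4, takes a point from camera to world coordinates). Camera axes: x right, y down, z forward; pixel columns grow to the right and rows downward; lengths in mm; the calibration is good to about 2 mm. A picture is of the moment at which its call begins. There is no depth.
- ctrl.job_done(): hands the job in; it is judged then, once.
Trained networks look in a picture, given as the dict that the camera call returned (one of the last four; its "shot" number tells which), for a name from the list of things; names that differ only in an ending like _2 or _b are one class to them, and where a whole thing is asked for, a point or a joint stands for the part that bears it (a point fixed in the world has none). Each returns a list of dicts, best first, with "conf" (0 to 1); they miss things now and then, are a little off and sometimes report something else, mostly with a low value. They report only what shows in the picture. A call takes as long as a camera call. They do not tell look-alikes from the thing itself.
- ctrl.boxes_of(picture, name): "centre" ([x, y, z] in mm, in world coordinates, good to about 4 mm: the middle of the surface that is visible of it).
- ctrl.silhouettes(picture, name): "pixels" (420x560 bool, what is visible of it).
- ctrl.landmark_of(picture, name): "centre" ([x, y, z] in mm, in world coordinates, good to about 4 mm: a listed point, or the origin of a listed thing).
The state is a dict: "time_s": time; "q": joint angles; "joint_vel": joint speeds; "joint_torque": joint torques, N m; "tool_pos": TCP position; "ee_rot": TCP orientation; "ft_force": force on the tool from outside, world axes, zero at the start; "wrist_torque": the same for the moment, N m; "width": opening from 0.0 (shut) to 1.0 (fully open); "grasp_force": force on a finger pad.
Only numpy, scipy, OpenCV 4.12 (cv2) and the standard library are available. Lean on these libraries where they do the work, as an engineer would, in place of code of your own. Each camera call takes 0.05 s, during which the arm holds its last target. There are 200 camera calls.

### The job

Swap the yellow and the blue battery pack: the one in the orange charger bay goes into the white tray, and the one in the tray goes into the charger bay, each fully home, flat on the bay's floor. Keep the packs upright and set them down gently, never letting one drop. Also click the charger's dial to the tick of the same colour as the pack that ends up in the charger. The black mat is free for parking a pack on; leave everything else on the table where it is.

Things in the scene. Friction and masses are not known exactly. Their poses are not given: they have to be found in the camera images.
- pack_yellow: battery pack with a yellow upper shell over a black lower edge: an upright block 90 mm long (its x), 54 mm wide (its y, straight sides, grip across these), 64 mm high, 0.3 to 0.6 kg. Origin at the centre of its underside, z up. It starts in the charger bay or in the tray, the other colour in the other place; its long axis lies along the bay's and it may go in either way round
- pack_blue: battery pack with a blue upper shell over a black lower edge: an upright block 90 mm long (its x), 54 mm wide (its y, straight sides, grip across these), 64 mm high, 0.3 to 0.6 kg. Origin at the centre of its underside, z up. It starts in the charger bay or in the tray, the other colour in the other place; its long axis lies along the bay's and it may go in either way round
- charger_bay (a point): centre of the floor of the charger's bay, 18 mm above the table; x along the bay's long side, y to the dial's side, z up. The bay is a shallow orange nest with a black floor, 97 x 61 mm inside, its 6 mm thick rim 12 mm high over the floor. A black hood, 50 mm high over the table, stands behind it 55 to 83 mm along +x, as far as the dial. The charger is fixed to the table
- tray_bay (a point): centre of the floor of the white waiting tray's bay (grey floor), 18 mm above the table; axes parallel to the charger bay's, same inside size and rim. The tray is fixed to the table, 170 to 220 mm from the charger bay on its -y side
- dial (a joint): angle of the charger's selector dial, rad, growing clockwise seen from above. It clicks into three detents: -0.7 at the yellow tick, 0 at the white tick (off), +0.7 at the blue tick; stops at -0.8 and +0.8. It starts at or near off. Between two ticks, half way (0.35) is the crest: past it the spring pulls it on to the tick. About 0.1 N m turns it
- dial_grip (a point): on the dial's vertical axis, 58 mm above the table, at the height to grip. The dial is a black bar 46 mm long (this point's x, which turns with it; the white pointer line is on the +x half), 14 mm wide (its y, grip across it), whose top is 12 mm above this point and which stands 40 mm above the grey panel (panel 30 mm above the table). Its axis stands 95 mm from charger_bay along the bay's +y; at 0 the pointer points along the bay's +x
- mat: black rubber mat, 150 x 120 x 3 mm, fixed and empty, free for parking; origin at the centre of its underside on the table
- pack_grey: bystander, to be left alone: grey spare battery pack, same size as the other two. Origin on its underside, near its middle
- motor: bystander, to be left alone: small steel electric motor with a yellow band on a foot plate, 52 mm long, 39 mm high. Origin on its underside, near its middle
- tape: bystander, to be left alone: roll of black tape lying flat, 60 mm across, 19 mm high. Origin on its underside, near its middle
- screwdriver: bystander, to be left alone: screwdriver lying flat. Origin on its underside, near its middle
- pliers: bystander, to be left alone: yellow-handled pliers lying flat, about 145 mm long, 16 mm high. Origin on its underside, near its middle
- mug: bystander, to be left alone: blue mug, 92 mm high, 80 mm across. Origin on its underside, near its middle
- charger: the whole charger: orange bay, grey dial panel, black hood; origin on the table under charger_bay, same axes. With its hood and panel it spans x -55 to 83 mm and y -37 to 147 mm
- tray: the whole white tray, 109 x 73 x 30 mm; origin on the table under tray_bay, same axes
Things that resemble listed ones, but are neither listed nor needed, are in the scene too. Of the things that look like the pack_blue, the smaller one is meant. Of the things that look like the pack_yellow, the larger one is meant.

How it is judged:
By the outcome, as a careful person would: the job done as asked, in the order asked, and still so for the second after the job is handed in, with the robot touching nothing.
It also fails if it takes over 72 s, if anything falls off the work surface, if the arm or the gripper's body presses on something with over 40 N, if the wrist force passes 120 N, or if a joint passes its speed limit or range.

## Working session

There is one attempt and no reset: what is moved stays moved. The work goes in short steps, Python scripts to look and compute and a tool call to move; the robot and the scene stay as the last step left them, time stands still between calls to the robot, and variables do not carry over. Pictures are saved under pics/ and viewed, at most 10 in all, crops included, and the job is handed in when it is done.

Besides the shell and the picture viewer there is one more tool, called after "Call:" as name(argument=value, ...) on one line, values as JSON. carry_out: Moves the arm, as the interface text tells. Its arguments: {"type":"object","properties":{"series":{"type":"array"},"gripper":{"type":"number"},"squeeze":{"type":"number"}},"required":["series"]}

```bash
mkdir -p pics; ls; python3 - <<'E'
from station import ctrl
import cv2
s=ctrl.read_state(); print(s, ctrl.tip_extent)
for n in("top","side"):
    p=ctrl.capture(n); cv2.imwrite(f"pics/{n}0.png",p["img"])
    print(n,p["K"].tolist(),p["world_from_camera"].round(3).tolist())
    for t in("charger_bay","tray_bay","dial_grip","pack_yellow","pack_blue","mat","mug","pack_grey","charger","tray"):
        print(t,[(list(map(round,d["centre"])),round(d["conf"],2)) for d in ctrl.landmark_of(p,t)])
E
```

```text
pics
{'time_s': 0.0, 'q': array([-1.12358262,  0.33285125, -0.06467054,  1.4609619 ,  0.0215881 ,
        1.34992558, -0.08850326]), 'joint_vel': array([-2.80777203e-04, -8.30751456e-05,  7.34456047e-04,  1.09091340e-03,
        7.41880907e-04, -2.38782323e-03, -6.84370132e-04]), 'joint_torque': array([-1.34994742e-03, -6.25435567e+01,  4.82430460e-02, -3.91613245e+01,
        1.61359459e-02,  9.84934130e-03, -7.06628228e-06]), 'tool_pos': array([282.80172082, 556.94819898, 249.51889984]), 'ee_rot': array([-7.31168659e-01, -3.05504279e+00,  2.23919543e-03]), 'ft_force': array([ 0.47721699, -0.29476322, -0.33233033]), 'wrist_torque': array([-0.03128143,  0.05436365,  0.01505653]), 'grasp_force': 0.0, 'width': 1.0006838313902888} 19.0
top [[525.2948431659348, 0.0, 283.86627789363143], [0.0, 525.2948431659348, 209.4431323533072], [0.0, 0.0, 1.0]] [[-0.055, -0.973, 0.226, 271.685], [-0.998, 0.054, -0.01, 17.898], [-0.003, -0.226, -0.974, 1389.229], [0.0, 0.0, 0.0, 1.0]]
charger_bay [([533, 80, 18], 0.73), ([506, 313, 8], 0.47)]
tray_bay [([552, -116, 15], 0.85), ([523, 166, 60], 0.43)]
d
[... 351 characters left out ...]
0.57)]
side [[401.36707840007966, 0.0, 275.5561297767594], [0.0, 401.36707840007966, 211.29835644469338], [0.0, 0.0, 1.0]] [[0.934, -0.261, 0.242, 265.464], [-0.356, -0.674, 0.648, -807.426], [-0.006, -0.691, -0.722, 964.885], [0.0, 0.0, 0.0, 1.0]]
charger_bay [([533, 77, 19], 0.61)]
tray_bay [([536, -490, -2], 0.66), ([546, -110, 19], 0.58)]
dial_grip [([400, 156, 1], 0.69), ([525, 170, 61], 0.66), ([524, 518, -1], 0.54)]
pack_yellow [([532, 80, 16], 0.84), ([699, 137, -2], 0.84), ([464, -331, 2], 0.18)]
pack_blue [([553, -120, 16], 0.66)]
mat [([463, -331, 0], 0.81)]
mug [([525, 519, -1], 0.57)]
pack_grey [([502, 315, 1], 0.72)]
charger [([531, 79, -1], 0.82)]
tray [([552, -115, 2], 0.95)]
```

View pics/top0.png

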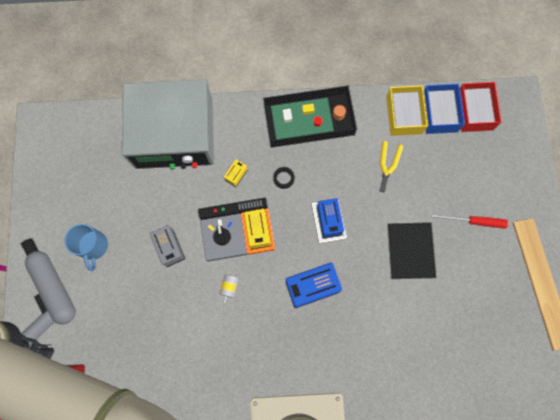

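View pics/side0.png

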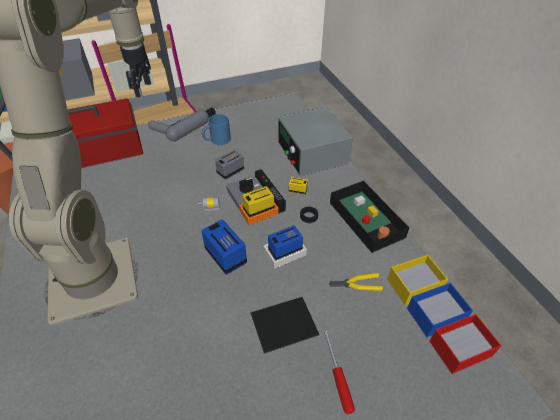

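Candidates. Yellow: the pack in the charger at top-view (257,230), the smaller look-alike at (235,173), and the yellow motor band at (229,287). Blue: the pack in the tray at (329,217), and the larger look-alike at (314,285). By the description I choose the packs in the charger (larger yellow) and in the tray (smaller blue). Next I fit their geometry and check it in a crop.

```bash
cat > h.py <<'E'
from station import ctrl
import cv2, numpy as np
from scipy.optimize import minimize
from scipy.spatial.transform import Rotation as R
def proj(p,X):
    T=np.linalg.inv(p["world_from_camera"]); c=np.atleast_2d(X)@T[:3,:3].T+T[:3,3]
    u=c@p["K"].T; return u[:,:2]/u[:,2:]
def box(x,y,yaw,L,W,z0,z1):
    c,s=np.cos(yaw),np.sin(yaw)
    return np.array([[x+c*a*L/2-s*b*W/2,y+s*a*L/2+c*b*W/2,z] for a in(-1,1) for b in(-1,1) for z in(z0,z1)])
S=4
def draw(m,p,X):
    h=cv2.convexHull(((proj(p,X)+.5)*S).astype(np.float32))
    cv2.fillPoly(m,[np.round(h*16).astype(np.int32)],1,shift=4)
def fit(ps,masks,boxes,x0,step):
    big=[cv2.resize(m.astype(np.uint8),None,fx=S,fy=S,interpolation=cv2.INTER_NEAREST) for m in masks]
    def cost(v):
        t=0
        for p,b in zip(ps,big):
            m=np.zeros_like(b)
            for X in boxes(v): draw(m,p,X)
            t+=1-(m&b).sum()/(m|b).sum()
        return t
    n=len(x0); sx=np.vstack([x0]+[np.array(x0)+np.eye(n)[i]*step[i] for i in range(n)])
    r=minimize(cost,x0,method="Nelder-Mead",options=dict(initial_simplex=sx,xatol=.02,fatol=1e-5,maxiter=400))
    return r.x,r.fun
def sil(p,name,near):
    """best silhouette whose centroid is close to the projection of near"""
    c=proj(p,near)[0]; best=None
    for d in ctrl.silhouettes(p,name):
        yy,xx=np.nonzero(d["pixels"])
        if len(xx) and np.hypot(xx.mean()-c[0],yy.mean()-c[1])<25: return d["pixels"]
    print("miss",name); return None
E
python3 - <<'E'
from h import *
ps=[ctrl.capture("top"),ctrl.capture("side")]
out=[]
for nm,base,xy in(("pack_yellow","charger",(533,78)),("pack_blue","tray",(551,-114))):
    q=[];ms=[];bs=[]
    for p in ps:
        m=sil(p,nm,[*xy,55])
        if m is None: continue
        hsv=cv2.cvtColor(p["img"],cv2.COLOR_BGR2HSV)
        near=np.zeros(m.shape,np.uint8); draw2=cv2.convexHull(proj(p,box(*xy,.095,125,90,0,30)).astype(np.float32)).astype(int); cv2.fillPoly(near,[draw2],1)
        if base=="charger": col=(hsv[...,0]<19)&(hsv[...,0]>4)&(hsv[...,1]>150)&(hsv[...,2]>80)
        else: col=(hsv[...,1]<40)&(hsv[...,2]>170)
        q.append(p);ms.append(m);bs.append(col&(near>0)|m)
    v,f=fit(q,ms,lambda v:[box(v[0],v[1],v[2],90,54,25,82)],[*xy,.095],[5,5,.08]); print(nm,v.round(3),round(f,3),len(q))
    w,f=fit(q,bs,lambda u:[box(u[0],u[1],u[2],109,73,3,30),box(v[0],v[1],v[2],90,54,20,82)],[*xy,.095],[5,5,.08]); print(base,w.round(3),round(f,3))
    out.append((v,w))
p=ps[0]; im=cv2.resize(p["img"][180:280,190:360],None,fx=4.5,fy=4.5,interpolation=cv2.INTER_CUBIC)
for v,w in out:
    for L,W,z,c,u in((90,54,82,(0,255,0),v),(109,73,30,(255,0,255),w)):
        X=box(*u,L,W,z,z)[[0,2,6,4]]
        cv2.polylines(im,[((proj(p,X)+.5-[190,180])*4.5).astype(int)],True,c,1)
cv2.imwrite("pics/crop.png",im)
for p in ps: print([(list(map(round,d["centre"])),round(d["conf"],2)) for d in ctrl.landmark_of(p,"dial_grip")])
E
```

```text
pack_yellow [5.32285e+02 7.68760e+01 9.50000e-02] 0.177 2
charger [5.36074e+02 7.67070e+01 1.18000e-01] 0.172
pack_blue [ 5.51815e+02 -1.13736e+02  1.20000e-01] 0.199 2
tray [ 5.54381e+02 -1.13096e+02  1.33000e-01] 0.336
[([524, 167, 58], 0.55)]
[([525, 170, 57], 0.69)]
```

View pics/crop.png

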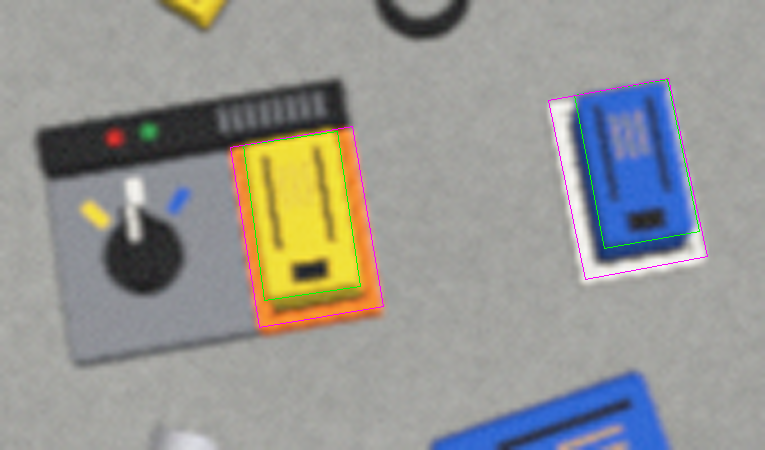

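```bash
python3 - <<'E'
from h import *
from scipy.optimize import least_squares
p=ctrl.capture("top")
def solve(loc,px,x0):
    px=np.array(px)/4.5-.5+[190,180]; loc=np.array(loc,float)
    def f(v):
        c,s=np.cos(v[2]),np.sin(v[2]); X=np.c_[v[0]+c*loc[:,0]-s*loc[:,1],v[1]+s*loc[:,0]+c*loc[:,1],loc[:,2]]
        return (proj(p,X)-px).ravel()
    r=least_squares(f,x0,x_scale=[1,1,.01]); print(r.x.round(3)); print((r.fun*2.5).round(1))
solve([[-55,147,30],[-55,-37,30],[83,147,50]],[(75,365),(382,318),(38,130)],[533,77,.1])
solve([[-54.5,36.5,30],[-54.5,-36.5,30],[54.5,36.5,30]],[(586,281),(708,257),(549,100)],[552,-114,.1])
solve([[-45,27,82],[-45,-27,82],[45,27,82],[45,-27,82]],[(266,299),(363,288),(243,144),(338,129)],[532,77,.1])
solve([[-45,27,82],[-45,-27,82],[45,27,82],[45,-27,82]],[(602,248),(692,232),(574,95),(664,82)],[552,-114,.1])
for n in(0,1):
    pp=ctrl.capture("top" if n==0 else "side")
    for t in("charger_bay","tray_bay","pack_yellow","pack_blue"): print(t,[d["centre"].round(1).tolist() if hasattr(d["centre"],"round") else d["centre"] for d in ctrl.landmark_of(pp,t)][:2])
s=ctrl.read_state(); print(R.from_rotvec(s["ee_rot"]).as_matrix().round(3))
E
```

```text
[5.30522e+02 7.49980e+01 1.00000e-01]
[-2.1  0.8  2.4 -0.2 -0.3 -0.7]
[ 5.53982e+02 -1.13426e+02  1.30000e-01]
[-0.2 -0.6  0.2  0.1  0.   0.6]
[5.32692e+02 7.62710e+01 9.90000e-02]
[ 0.   0.5 -0.8 -1.6  0.6  0.4  0.1  0.8]
[ 5.51600e+02 -1.11771e+02  1.05000e-01]
[-1.1  0.3  1.4  0.7 -1.  -0.1  0.8 -1. ]
charger_bay [[534.6, 78.1, 19.5], [551.3, -115.6, 13.0]]
tray_bay [[554.1, -113.6, 15.3]]
pack_yellow [[694.5, 128.3, 1.0], [534.6, 76.1, 17.0]]
pack_blue [[552.1, -112.1, 16.4], [383.6, -55.9, -0.6]]
charger_bay [[534.0, 79.5, 17.0], [530.4, 84.6, 14.9]]
tray_bay [[551.0, -109.8, 14.3], [534.5, 76.0, 19.0]]
pack_yellow [[695.6, 132.4, -0.8], [529.7, 82.9, 16.5]]
pack_blue [[550.2, -113.3, 19.6], [381.3, -54.4, -2.2]]
[[-0.892  0.453  0.   ]
 [ 0.453  0.892  0.   ]
 [-0.     0.    -1.   ]]
```

The crop shows the yellow pack with its orange rim at crop (305,215), and the blue pack with its white rim at (633,165), both matching the outlines. The dial is at (143,255), with the blue tick on its clockwise side. Yellow goes to the mat, blue to the charger and yellow to the tray, then the dial goes to blue.

Call:
carry_out(series=[[0,0,0,0,0,-8.2],[0,0,0,0,0,-8.2],[0,0,0,0,0,-8.2],[0,0,0,0,0,-8.1],[0,0,0,0,0,0]], gripper=-1, squeeze=60)

```text
time_s: 2.55
tool_pos: [283.0, 557.3, 250.3]
ee_rot: [0.162, -3.137, -0.0]
ft_force: [-0.7, -0.9, -0.2]
width: 0.998
grasp_force: 0.0
```

Call:
carry_out(series=[[-1.8,-4.5,0,0,0,0],[-1.8,-4.5,0,0,0,0],[-1.8,-4.5,0,0,0,0],[-1.8,-4.5,0,0,0,0],[-1.8,-4.5,0,0,0,0]])

```text
time_s: 3.05
tool_pos: [395.8, 340.7, 250.5]
ee_rot: [-0.151, 3.138, 0.001]
ft_force: [0.0, -0.2, 0.0]
width: 1.001
grasp_force: 0.0
```

Call:
carry_out(series=[[-1.8,-4.5,0,0,0,0],[-1.8,-4.5,0,0,0,0],[-1.8,-4.5,0,0,0,0],[-1.8,-4.5,0,0,0,0],[0,0,0,0,0,0]])

```text
time_s: 3.55
tool_pos: [487.7, 163.7, 250.7]
ee_rot: [-0.135, 3.137, -0.003]
ft_force: [0.3, 0.3, -0.6]
width: 1.001
grasp_force: 0.0
```

```bash
cat >> h.py <<'E'
def to(x,y,z,yaw=.1):
    """remaining shift (cm) and turn (deg) in tool axes to target: tool x = -bay x, z down"""
    s=ctrl.read_state(); M=R.from_rotvec(s["ee_rot"]).as_matrix()
    c,q=np.cos(yaw),np.sin(yaw); G=np.array([[-c,-q,0],[-q,c,0],[0,0,-1]])
    print("t",round(s["time_s"],2),"pos",s["tool_pos"].round(1),"F",s["ft_force"].round(1),"w",round(s["width"],3),"g",round(s["grasp_force"],1))
    d=np.array([x,y,z])-s["tool_pos"]
    print("shift cm",(M.T@d/10).round(2),"in goal axes",(G.T@d/10).round(2),"turn",np.degrees(R.from_matrix(M.T@G).as_rotvec()).round(2))
E
python3 -c "
from h import *; to(532.5,76.5,62)"
```

```text
t 3.55 pos [487.7 163.7 250.7] F [ 0.3  0.3 -0.6] w 1.001 g 0.0
shift cm [-3.69 -9.04 18.89] in goal axes [-3.59 -9.12 18.87] turn [-0.1   0.08 -0.79]
```

Call:
carry_out(series=[[-1.8,-4.5,0,0,0,-0.8],[-1.8,-4.5,0,0,0,0],[0,0,3,0,0,0],[0,0,3,0,0,0],[0,0,0,0,0,0]])

```text
time_s: 4.05
tool_pos: [528.3, 84.7, 186.8]
ee_rot: [0.174, -3.131, 0.002]
ft_force: [-0.3, 0.2, 0.4]
width: 1.0
grasp_force: 0.0
```

```bash
python3 -c "
from h import *; to(532.5,76.5,58)"
```

```text
t 4.05 pos [528.3  84.7 186.8] F [-0.3  0.2  0.4] w 1.0 g 0.0
shift cm [-0.41 -0.85 12.88] in goal axes [-0.34 -0.86 12.88] turn [-0.05 -0.35  0.62]
```

Call:
carry_out(series=[[-0.4,-0.9,3,0,0,0],[0,0,3,0,0,0],[0,0,2,0,0,0],[0,0,0,0,0,0],[0,0,0,0,0,0]])

```text
time_s: 4.55
tool_pos: [536.1, 77.2, 111.9]
ee_rot: [-0.179, 3.135, 0.001]
ft_force: [0.6, -0.2, 0.9]
width: 1.0
grasp_force: 0.0
```

```bash
python3 -c "
from h import *; to(532.5,76.5,58)
p=ctrl.capture('top'); to(532.5,76.5,58); p=ctrl.capture('side');cv2.imwrite('pics/s1.png',cv2.resize(p['img'][140:260,180:320],None,fx=5,fy=5));to(532.5,76.5,58)"
```

```text
t 4.55 pos [536.1  77.2 111.9] F [ 0.6 -0.2  0.9] w 1.0 g 0.0
shift cm [ 0.37 -0.03  5.39] in goal axes [ 0.36 -0.03  5.39] turn [0.02 0.07 0.8 ]
t 4.6 pos [536.5  77.2 112.3] F [-0.1 -0.2  0.4] w 1.003 g 0.0
shift cm [ 0.42 -0.02  5.43] in goal axes [ 0.4  -0.03  5.43] turn [0.03 0.14 0.81]
t 4.65 pos [536.5  77.1 112.4] F [0.2 0.6 0.8] w 1.004 g 0.0
shift cm [ 0.42 -0.02  5.44] in goal axes [ 0.41 -0.02  5.44] turn [0.04 0.16 0.83]
```

View pics/s1.png

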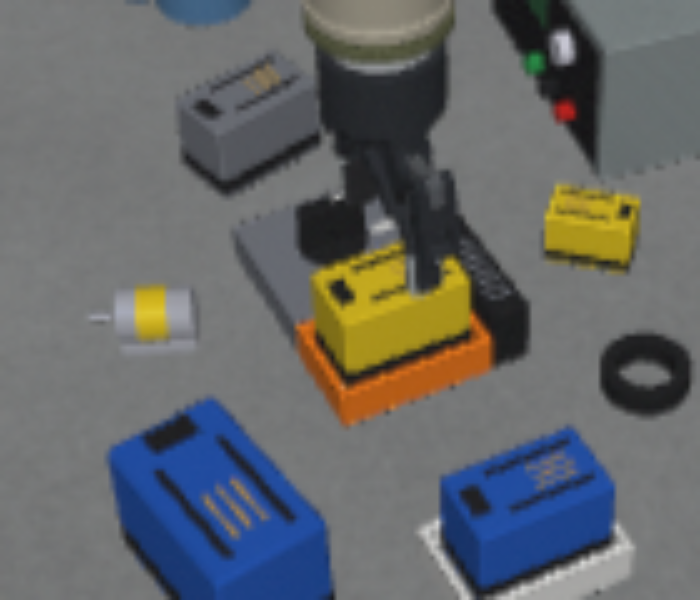

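The open gripper stands over the yellow pack at crop (425,270), with the jaws straddling it. I correct x and yaw, then go down and grip.

Call:
carry_out(series=[[0.4,0,1.5,0,0,0.8],[0,0,1.5,0,0,0],[0,0,1.5,0,0,0],[0,0,0.9,0,0,0],[0,0,0,0,0,0]])

```text
time_s: 5.15
tool_pos: [531.3, 76.2, 56.2]
ee_rot: [0.158, -3.137, 0.0]
ft_force: [0.1, -0.1, -0.5]
width: 1.0
grasp_force: 0.0
```

Call:
carry_out(series=[[0,0,0,0,0,0],[0,0,0,0,0,0],[0,0,0,0,0,0],[0,0,0,0,0,0],[0,0,0,0,0,0]], gripper=1)

```text
time_s: 5.65
tool_pos: [532.2, 76.5, 57.5]
ee_rot: [-0.158, 3.136, 0.001]
ft_force: [-0.9, 0.0, 6.5]
width: 0.626
grasp_force: 63.4
```

```bash
python3 -c "
from h import *; to(532.5,76.5,58)"
```

```text
t 5.65 pos [532.2  76.5  57.5] F [-0.9  0.   6.5] w 0.626 g 63.4
shift cm [-0.03  0.   -0.05] in goal axes [-0.03  0.   -0.05] turn [0.04 0.11 0.05]
```

Call:
carry_out(series=[[0,0,-0.5,0,0,0],[0,0,-1.5,0,0,0],[0,0,-3,0,0,0],[0,0,-4,0,0,0],[0,0,-2,0,0,0]])

```text
time_s: 6.15
tool_pos: [532.2, 76.1, 169.5]
ee_rot: [-0.158, 3.135, 0.001]
ft_force: [1.1, 0.2, -2.9]
width: 0.624
grasp_force: 63.9
```

```bash
python3 -c "
from h import *; to(463,-331,160)
for n in('top','side'):
    p=ctrl.capture(n); print([(list(map(round,d['centre'])),round(d['conf'],2)) for d in ctrl.landmark_of(p,'mat')])
to(463,-331,160)"
```

```text
t 6.15 pos [532.2  76.1 169.5] F [ 1.1  0.2 -2.9] w 0.624 g 63.9
shift cm [ 10.97 -39.81   0.9 ] in goal axes [ 10.95 -39.82   0.95] turn [0.03 0.17 0.03]
[([536, -486, 3], 0.74), ([463, -332, -3], 0.55)]
[([467, -330, 3], 0.83)]
t 6.35 pos [531.   76.1 165.7] F [-1.4  0.1 -4.7] w 0.623 g 63.9
shift cm [ 10.86 -39.82   0.57] in goal axes [ 10.83 -39.83   0.57] turn [ 0.   -0.03  0.05]
```

Call:
carry_out(series=[[0.6,-2,0,0,0,0],[1.2,-4.5,0,0,0,0],[1.2,-4.5,0,0,0,0],[1.2,-4.5,0,0,0,0],[1.2,-4.5,0,0,0,0]])

```text
time_s: 6.85
tool_pos: [496.1, -129.8, 164.4]
ee_rot: [0.159, -3.135, -0.001]
ft_force: [0.8, 0.3, -3.4]
width: 0.628
grasp_force: 64.0
```

Call:
carry_out(series=[[1.2,-4.5,0,0,0,0],[1.2,-4.5,0,0,0,0],[1.2,-4.5,0,0,0,0],[1.2,-4,0,0,0,0],[0.6,-2.3,0,0,0,0]])

```text
time_s: 7.35
tool_pos: [461.3, -334.0, 164.3]
ee_rot: [0.152, -3.134, 0.0]
ft_force: [-0.1, -0.3, -3.7]
width: 0.625
grasp_force: 64.1
```

Call:
carry_out(series=[[0,0,3,0,0,0],[0,0,3,0,0,0],[0,0,2,0,0,0],[0,0,0,0,0,0],[0,0,0,0,0,0]])

```text
time_s: 7.85
tool_pos: [463.4, -330.5, 85.5]
ee_rot: [0.158, -3.135, -0.001]
ft_force: [0.2, 0.3, -2.4]
width: 0.628
grasp_force: 63.9
```

```bash
python3 -c "
from h import *; to(463,-331,42.5)
p=ctrl.capture('side'); cv2.imwrite('pics/s2.png',p['img']);to(463,-331,42.5)"
```

```text
t 7.85 pos [ 463.4 -330.5   85.5] F [ 0.2  0.3 -2.4] w 0.628 g 63.9
shift cm [ 0.03 -0.05  4.3 ] in goal axes [ 0.04 -0.05  4.3 ] turn [ 0.05 -0.12  0.04]
t 7.9 pos [ 464.1 -330.9   86.5] F [ 0.  -0.2 -2.8] w 0.625 g 63.9
shift cm [ 0.1 -0.   4.4] in goal axes [ 0.11 -0.    4.4 ] turn [-0.01 -0.02  0.04]
```

View pics/s2.png

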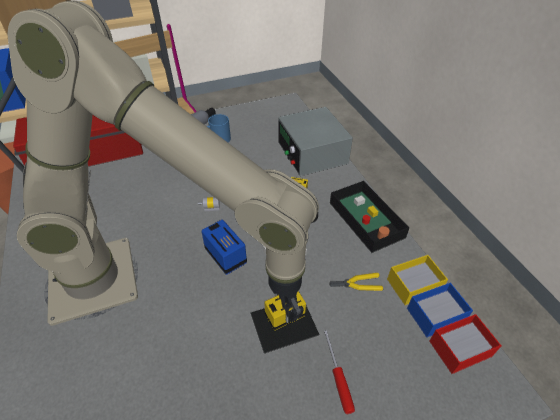

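The held yellow pack is over the mat at (285,308), upright. I lower it gently.

Call:
carry_out(series=[[0,0,1.5,0,0,0],[0,0,1.5,0,0,0],[0,0,0.8,0,0,0],[0,0,0.2,0,0,0],[0,0,0,0,0,0]])

```text
time_s: 8.4
tool_pos: [463.8, -330.6, 45.8]
ee_rot: [0.158, -3.137, -0.001]
ft_force: [0.3, -0.3, -2.9]
width: 0.626
grasp_force: 64.1
```

Call:
carry_out(series=[[0,0,0.2,0,0,0],[0,0,0,0,0,0],[0,0,0,0,0,0]])

```text
time_s: 8.7
tool_pos: [464.3, -330.8, 44.5]
ee_rot: [-0.158, 3.137, -0.0]
ft_force: [-0.1, 0.3, -4.2]
width: 0.626
grasp_force: 64.1
```

```bash
python3 -c "
from h import *; to(463,-331,42.5)"
```

```text
t 8.7 pos [ 464.3 -330.8   44.5] F [-0.1  0.3 -4.2] w 0.626 g 64.1
shift cm [ 0.13 -0.01  0.2 ] in goal axes [ 0.13 -0.01  0.2 ] turn [-0.01  0.03  0.06]
```

Call:
carry_out(series=[[0,0,0.1,0,0,0],[0,0,0,0,0,0],[0,0,0.1,0,0,0],[0,0,0,0,0,0],[0,0,0,0,0,0]])

```text
time_s: 9.2
tool_pos: [464.2, -330.7, 42.5]
ee_rot: [-0.158, 3.137, 0.0]
ft_force: [-1.6, 1.6, 2.9]
width: 0.628
grasp_force: 64.4
```

Call:
carry_out(series=[[0,0,0,0,0,0],[0,0,0,0,0,0],[0,0,0,0,0,0],[0,0,0,0,0,0],[0,0,0,0,0,0]], gripper=-1)

```text
time_s: 9.7
tool_pos: [464.2, -330.7, 42.3]
ee_rot: [-0.159, 3.137, 0.0]
ft_force: [0.6, 0.1, 0.6]
width: 1.003
grasp_force: 0.0
```

Call:
carry_out(series=[[0,0,-1,0,0,0],[0,0,-3,0,0,0],[0,0,-4,0,0,0],[0,0,-4,0,0,0],[0,0,0,0,0,0]])

```text
time_s: 10.2
tool_pos: [466.3, -332.7, 168.5]
ee_rot: [-0.157, 3.129, -0.007]
ft_force: [0.4, -0.6, -0.1]
width: 0.999
grasp_force: 0.0
```

```bash
python3 -c "
from h import *; to(551.5,-112.8,160)"
```

```text
t 10.2 pos [ 466.3 -332.7  168.5] F [ 0.4 -0.6 -0.1] w 0.999 g 0.0
shift cm [-10.67  21.03   0.84] in goal axes [-10.67  21.02   0.85] turn [-0.26  0.46  0.02]
```

Call:
carry_out(series=[[-2.2,4.2,0,0,0,0],[-2.2,4.2,0,0,0,0],[-2.2,4.2,0,0,0,0],[-2.1,4.1,0,0,0,0],[-2.1,4.1,0,0,0,0]])

```text
time_s: 10.7
tool_pos: [550.9, -111.1, 162.6]
ee_rot: [-0.158, 3.137, 0.0]
ft_force: [1.0, 0.2, -0.7]
width: 0.997
grasp_force: 0.0
```

Call:
carry_out(series=[[0,0,2,0,0,0],[0,0,2,0,0,0],[0,0,0,0,0,0],[0,0,0,0,0,0],[0,0,0,0,0,0]])

```text
time_s: 11.2
tool_pos: [551.1, -113.4, 123.5]
ee_rot: [-0.157, 3.136, -0.0]
ft_force: [0.0, 0.5, 0.3]
width: 0.999
grasp_force: 0.0
```

```bash
python3 - <<'E'
from h import *
to(551.5,-112.8,57.5)
ps=[ctrl.capture("side")]
# empty charger bay now: networks
p=ctrl.capture("top"); cv2.imwrite('pics/t3.png',cv2.resize(p['img'][180:310,190:370],None,fx=4.4,fy=4.4,interpolation=cv2.INTER_CUBIC))
print([(np.round(d['centre'],1).tolist(),round(d['conf'],2)) for q in(p,ps[0]) for d in ctrl.landmark_of(q,'charger_bay')])
to(551.5,-112.8,57.5)
E
```

```text
t 11.2 pos [ 551.1 -113.4  123.5] F [0.  0.5 0.3] w 0.999 g 0.0
shift cm [-0.04  0.05  6.6 ] in goal axes [-0.05  0.05  6.6 ] turn [-0.01  0.09  0.01]
[([532.7, 80.7, 22.4], 0.76), ([537.3, -485.9, 2.8], 0.58), ([531.1, 77.5, 18.9], 0.65)]
t 11.4 pos [ 550.9 -113.   123. ] F [0.3 0.7 1.3] w 0.999 g 0.0
shift cm [-0.06  0.02  6.55] in goal axes [-0.06  0.02  6.55] turn [0.   0.06 0.03]
```

View pics/t3.png

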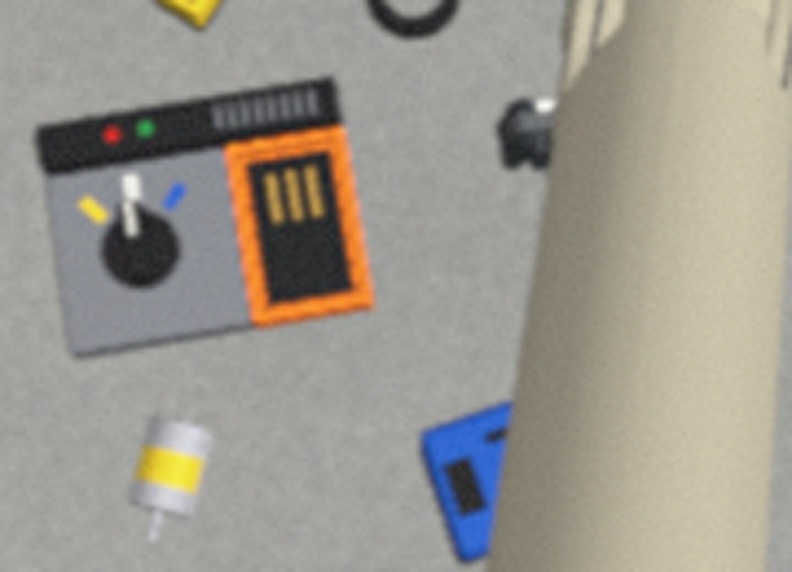

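The bay is empty: its black floor is at crop (300,225), inside an orange rim spanning (228..375, 125..325). I go down to the blue pack and fit the bay from this same view.

Call:
carry_out(series=[[0,0,2,0,0,0],[0,0,2,0,0,0],[0,0,1.5,0,0,0],[0,0,1.1,0,0,0],[0,0,0,0,0,0]])

```text
time_s: 11.9
tool_pos: [549.8, -112.8, 55.0]
ee_rot: [0.158, -3.135, -0.0]
ft_force: [-0.9, -0.1, -0.3]
width: 0.999
grasp_force: 0.0
```

```bash
python3 - <<'E'
from h import *
to(551.5,-112.8,57.5)
ps=[];ms=[]
for n in("top","side"):
    p=ctrl.capture(n); hsv=cv2.cvtColor(p["img"],cv2.COLOR_BGR2HSV)
    col=((hsv[...,0]<20)&(hsv[...,0]>3)&(hsv[...,1]>130)&(hsv[...,2]>90)).astype(np.uint8)
    near=np.zeros_like(col); cv2.fillPoly(near,[cv2.convexHull(proj(p,box(533,78,.1,125,90,0,30)).astype(np.float32)).astype(int)],1)
    yx=np.argwhere(col&near)[:,::-1].astype(np.int32); m=np.zeros_like(col); cv2.fillPoly(m,[cv2.convexHull(yx)],1); print(n,len(yx))
    ps.append(p);ms.append(m)
for i in([0],[1],[0,1]):
    print(i,*[np.round(a,3) for a in fit([ps[k] for k in i],[ms[k] for k in i],lambda v:[box(*v,109,73,2,30)],[533,78,.1],[4,4,.05])])
to(551.5,-112.8,57.5)
E
```

```text
t 11.9 pos [ 549.8 -112.8   55. ] F [-0.9 -0.1 -0.3] w 0.999 g 0.0
shift cm [-0.17 -0.02 -0.25] in goal axes [-0.17 -0.02 -0.25] turn [ 0.02 -0.13  0.05]
top 652
side 379
[0] [5.36662e+02 7.79260e+01 1.23000e-01] 0.035
[1] [5.31987e+02 7.47220e+01 1.51000e-01] 0.181
[0, 1] [5.35167e+02 7.70580e+01 1.32000e-01] 0.253
t 12.0 pos [ 550.9 -113.    56.7] F [ 0.1  0.3 -0.1] w 0.998 g 0.0
shift cm [-0.07  0.01 -0.08] in goal axes [-0.07  0.01 -0.08] turn [-0.01  0.02  0.04]
```

```bash
python3 - <<'E'
from h import *
p=ctrl.capture("top"); T=p["world_from_camera"]
def bp(u,z):
    u=(np.array(u)+.5)/4.4-.5+[190,180]; d=T[:3,:3]@np.linalg.inv(p["K"])@[*u,1]; o=T[:3,3]
    return o+d*(z-o[2])/d[2]
a=bp((38,130),50);b=bp((335,78),50);c=bp((75,356),30);e=bp((373,308),30)
print(a,b,c,e)
for P,Q in((b,a),(e,c)): d=Q-P; print("yaw",np.arctan2(-d[0],d[1]),np.hypot(d[0],d[1]))
# rim inner corners (z 30) and outer corners
O=[bp(u,30) for u in((226,146),(346,126),(373,308),(254,327))]; print("outer c",np.mean(O,0), [np.linalg.norm(O[i]-O[(i+1)%4]).round(1) for i in range(4)])
d=O[0]-O[3]; print("yaw long",np.arctan2(d[1],d[0]))
d=O[1]-O[2]; print("yaw long",np.arctan2(d[1],d[0]))
# sub-pixel yaw of blue/black edge via minAreaRect on bay mask
hsv=cv2.cvtColor(p["img"],cv2.COLOR_BGR2HSV); col=((hsv[...,0]<20)&(hsv[...,0]>3)&(hsv[...,1]>130)&(hsv[...,2]>90))
yy,xx=np.nonzero(col); k=(xx>235)&(xx<285)&(yy>200)&(yy<260); 
W=np.array([bp(((x-190+.5)*4.4-.5,(y-180+.5)*4.4-.5),30)[:2] for x,y in zip(xx[k],yy[k])],np.float32); print(cv2.minAreaRect(W))
E
```

```text
[595.50097091 228.52362383  50.        ] [617.60549388  50.50428736  50.        ] [461.9994009  212.29388304  30.        ] [480.84917631  35.09217446  30.        ]
yaw 0.12353691681281356 179.38643787289953
yaw 0.10597615412658803 178.2014577842017
outer c [532.7255504   76.37393957  30.        ] [np.float64(73.3), np.float64(112.2), np.float64(71.3), np.float64(111.5)]
yaw long 0.11304405744001006
yaw long 0.09525737680797065
((533.939453125, 77.21753692626953), (113.83861541748047, 72.33135223388672), 7.138342380523682)
```

Call:
carry_out(series=[[0,0,0,0,0,-0.4],[0,0,0,0,0,0],[0,0,0,0,0,0],[0,0,0,0,0,0],[0,0,0,0,0,0]], gripper=1)

```text
time_s: 12.55
tool_pos: [551.1, -113.0, 57.1]
ee_rot: [-0.169, 3.136, -0.0]
ft_force: [0.4, 0.5, 6.7]
width: 0.625
grasp_force: 64.7
```

```bash
python3 -c "
from h import *; to(551.5,-112.8,57.5)"
```

```text
t 12.55 pos [ 551.1 -113.    57.1] F [0.4 0.5 6.7] w 0.625 g 64.7
shift cm [-0.04  0.02 -0.04] in goal axes [-0.04  0.02 -0.04] turn [-0.01  0.08  0.45]
```

Call:
carry_out(series=[[0,0,-0.5,0,0,0],[0,0,-1.5,0,0,0],[0,0,-3,0,0,0],[0,0,-2,0,0,0],[0,0,0,0,0,0]])

```text
time_s: 13.05
tool_pos: [552.2, -113.2, 129.7]
ee_rot: [-0.169, 3.132, -0.001]
ft_force: [-0.0, 0.0, -3.4]
width: 0.621
grasp_force: 64.5
```

Call:
carry_out(series=[[0,2.5,0,0,0,0],[0,4.5,0,0,0,0],[-0.3,4.5,0,0,0,0],[0,4.5,0,0,0,0],[0,3.1,0,0,0,0]])

```text
time_s: 13.55
tool_pos: [531.6, 80.9, 125.3]
ee_rot: [0.174, -3.135, -0.001]
ft_force: [0.6, 0.6, -4.2]
width: 0.627
grasp_force: 64.6
```

Call:
carry_out(series=[[0,0,2,0,0,0],[0,0,2,0,0,0],[0,0,0,0,0,0],[0,0,0,0,0,0],[0,0,0,0,0,0]])

```text
time_s: 14.05
tool_pos: [533.5, 77.2, 87.1]
ee_rot: [-0.168, 3.136, 0.0]
ft_force: [0.1, -0.7, -4.1]
width: 0.622
grasp_force: 64.3
```

```bash
python3 - <<'E'
from h import *
to(533.5,77.3,57.1,.11)
ps=[ctrl.capture(n) for n in("top","side")]
z=ctrl.read_state()["tool_pos"][2]-39.1; print("underside",z)
for p in ps:
    m=sil(p,"pack_blue",[533,77,z+40])
    if m is not None: print(int(m.sum()))
p=ps[1]; cv2.imwrite('pics/s4.png',cv2.resize(p['img'][150:250,195:315],None,fx=6,fy=6,interpolation=cv2.INTER_CUBIC))
print([(np.round(d['centre'],1).tolist(),round(d['conf'],2)) for q in ps for d in ctrl.landmark_of(q,'tray_bay')])
print([(np.round(d['centre'],1).tolist(),round(d['conf'],2)) for q in ps for d in ctrl.landmark_of(q,'pack_blue')])
E
```

```text
t 14.05 pos [533.5  77.2  87.1] F [ 0.1 -0.7 -4.1] w 0.622 g 64.3
shift cm [-0.    0.01  3.  ] in goal axes [-0.    0.01  3.  ] turn [ 0.01  0.06 -0.15]
underside 48.12151880864214
miss pack_blue
434
[([549.9, -114.7, 14.7], 0.79), ([399.2, 160.8, 2.6], 0.26), ([548.6, -108.9, 16.3], 0.83)]
[([381.7, -58.3, -2.1], 0.68), ([536.6, 73.9, 48.3], 0.89), ([381.8, -58.2, 0.0], 0.72)]
```

View pics/s4.png

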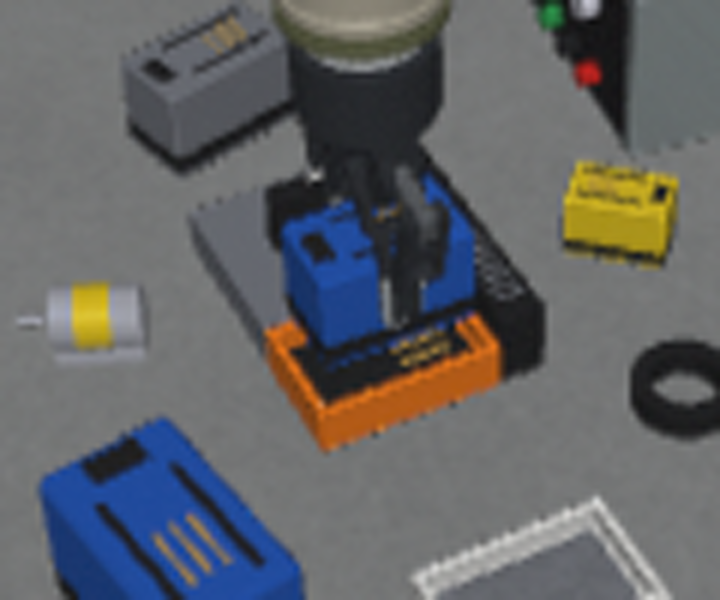

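The blue pack hangs upright over the bay, its lower edge around crop (300..475, 345..300), in line with the orange rim. I lower it in steps and watch the force.

Call:
carry_out(series=[[0,0,1,0,0,0],[0,0,0.6,0,0,0],[0,0,0.3,0,0,0],[0,0,0.2,0,0,0],[0,0,0,0,0,0]])

```text
time_s: 14.95
tool_pos: [532.8, 77.3, 64.9]
ee_rot: [0.169, -3.136, 0.0]
ft_force: [-0.1, -0.4, -4.4]
width: 0.621
grasp_force: 64.6
```

Call:
carry_out(series=[[0,0,0.3,0,0,0],[0,0,0.2,0,0,0],[0,0,0.1,0,0,0],[0,0,0,0,0,0],[0,0,0,0,0,0]])

```text
time_s: 15.45
tool_pos: [533.1, 77.4, 59.4]
ee_rot: [-0.169, 3.137, 0.0]
ft_force: [-0.4, 0.8, -4.0]
width: 0.621
grasp_force: 64.6
```

Call:
carry_out(series=[[0,0,0.1,0,0,0],[0,0,0,0,0,0],[0,0,0,0,0,0]])

```text
time_s: 15.75
tool_pos: [533.0, 77.3, 58.3]
ee_rot: [-0.169, 3.137, 0.0]
ft_force: [0.9, -0.4, -5.0]
width: 0.626
grasp_force: 64.6
```

Call:
carry_out(series=[[0,0,0.1,0,0,0],[0,0,0,0,0,0],[0,0,0.1,0,0,0],[0,0,0,0,0,0],[0,0,0,0,0,0]])

```text
time_s: 16.25
tool_pos: [533.0, 77.4, 57.1]
ee_rot: [0.169, -3.137, -0.001]
ft_force: [-5.5, -1.0, 7.5]
width: 0.625
grasp_force: 65.9
```

Call:
carry_out(series=[[0,0,0,0,0,0],[0,0,0,0,0,0],[0,0,0,0,0,0],[0,0,0,0,0,0],[0,0,0,0,0,0]], gripper=-1)

```text
time_s: 16.75
tool_pos: [533.1, 77.4, 56.3]
ee_rot: [-0.169, 3.137, 0.0]
ft_force: [0.3, 0.3, -0.5]
width: 0.999
grasp_force: 0.0
```

Call:
carry_out(series=[[0,0,-1,0,0,0],[0,0,-3,0,0,0],[0,0,-3,0,0,0],[0,0,-3,0,0,0],[0,0,0,0,0,0]])

```text
time_s: 17.25
tool_pos: [535.3, 77.6, 161.2]
ee_rot: [-0.168, 3.13, 0.003]
ft_force: [0.4, -0.0, 0.8]
width: 1.004
grasp_force: 0.0
```

Call:
carry_out(series=[[1,-4.5,0,0,0,0],[1,-4.5,0,0,0,0],[1,-4.5,0,0,0,0],[1,-4.5,0,0,0,0],[1,-4.5,0,0,0,0]])

```text
time_s: 17.75
tool_pos: [506.9, -153.5, 156.5]
ee_rot: [-0.17, 3.137, 0.0]
ft_force: [1.0, -0.0, -0.2]
width: 1.001
grasp_force: 0.0
```

```bash
python3 - <<'E'
from h import *
to(464.2,-330.7,42.5)
ps=[ctrl.capture(n) for n in("top","side")]
for nm,xy,z in(("pack_yellow",(464,-331),3),("pack_blue",(533,77),18)):
    q=[];ms=[]
    for p in ps:
        m=sil(p,nm,[*xy,z+40])
        if m is not None: q.append(p);ms.append(m)
    if q:
        v,f=fit(q,ms,lambda v:[box(*v,90,54,z+7*(z>10),z+64)],[*xy,.1],[5,5,.08]); print(nm,len(q),v.round(3),round(f,3))
# tray fit
qs=[];tm=[]
for p in ps:
    m=sil(p,"tray",[552,-113,20])
    if m is not None: qs.append(p);tm.append(m);print(m.sum())
for i in range(len(qs)): print("tray",*[np.round(a,3) for a in fit(qs[i:i+1],tm[i:i+1],lambda v:[box(*v,109,73,1,30)],[552,-113,.1],[4,4,.05])])
print([(np.round(d['centre'],1).tolist(),round(d['conf'],2)) for p in ps for d in ctrl.landmark_of(p,'tray_bay')])
print([(np.round(d['centre'],1).tolist(),round(d['conf'],2)) for p in ps for d in ctrl.landmark_of(p,'pack_blue')])
print([(np.round(d['centre'],1).tolist(),round(d['conf'],2)) for p in ps for d in ctrl.landmark_of(p,'pack_yellow')])
E
```

```text
t 17.75 pos [ 506.9 -153.5  156.5] F [ 1.  -0.  -0.2] w 1.001 g 0.0
shift cm [  6.16 -17.16  11.4 ] in goal axes [  6.02 -17.21  11.4 ] turn [0.01 0.02 0.46]
pack_yellow 2 [ 4.66991e+02 -3.29509e+02  1.75000e-01] 0.179
pack_blue 2 [5.34971e+02 7.94070e+01 1.04000e-01] 0.606
823
802
tray [ 5.51977e+02 -1.08308e+02  8.90000e-02] 0.335
tray [ 5.52182e+02 -1.16816e+02  1.23000e-01] 0.203
[([551.2, -115.0, 14.0], 0.95), ([465.7, -329.1, 2.5], 0.17), ([550.7, -109.4, 18.5], 0.61)]
[([383.2, -56.3, -0.9], 0.96), ([532.8, 81.0, 14.2], 0.76), ([539.0, 73.5, 17.3], 0.94), ([382.6, -57.2, -0.2], 0.63)]
[([465.3, -331.4, 0.1], 0.91), ([694.4, 127.3, -1.8], 0.75), ([464.1, -323.9, 3.6], 0.59), ([696.8, 135.0, -1.5], 0.45)]
```

Call:
carry_out(series=[[1.5,-4.3,0,0,0,0.4],[1.5,-4.3,0,0,0,0],[1.5,-4.3,0,0,0,0],[1.6,-4.3,0,0,0,0],[0,0,0,0,0,0]])

```text
time_s: 18.95
tool_pos: [461.0, -335.8, 156.7]
ee_rot: [0.145, -3.137, 0.005]
ft_force: [-0.5, 0.0, 0.8]
width: 1.006
grasp_force: 0.0
```

Call:
carry_out(series=[[0,0,2,0,0,0],[0,0,2,0,0,0],[0,0,0,0,0,0],[0,0,0,0,0,0]])

```text
time_s: 19.35
tool_pos: [464.5, -328.9, 116.5]
ee_rot: [0.159, -3.137, -0.0]
ft_force: [0.2, -1.4, 1.1]
width: 1.004
grasp_force: 0.0
```

```bash
python3 -c "
from h import *
to(464.2,-330.7,42.5); ctrl.capture('top'); to(464.2,-330.7,42.5)"
```

```text
t 19.35 pos [ 464.5 -328.9  116.5] F [ 0.2 -1.4  1.1] w 1.004 g 0.0
shift cm [ 0.05 -0.18  7.4 ] in goal axes [ 0.05 -0.18  7.4 ] turn [ 0.01 -0.03  0.07]
t 19.4 pos [ 464.9 -329.1  117.1] F [ 0.2 -0.9  0.3] w 1.003 g 0.0
shift cm [ 0.09 -0.15  7.46] in goal axes [ 0.08 -0.15  7.46] turn [-0.02  0.03  0.07]
```

Call:
carry_out(series=[[0.1,-0.15,2,0,0,0],[0,0,2,0,0,0],[0,0,2,0,0,0],[0,0,1.4,0,0,0],[0,0,0,0,0,0]])

```text
time_s: 19.9
tool_pos: [463.2, -330.2, 41.4]
ee_rot: [0.159, -3.136, -0.002]
ft_force: [0.3, 0.3, 0.2]
width: 0.997
grasp_force: 0.0
```

Call:
carry_out(series=[[0,0,0,0,0,0],[0,0,0,0,0,0],[0,0,0,0,0,0],[0,0,0,0,0,0],[0,0,0,0,0,0]], gripper=1)

```text
time_s: 20.4
tool_pos: [464.5, -331.1, 43.7]
ee_rot: [-0.158, 3.136, -0.001]
ft_force: [-0.5, 1.7, 6.3]
width: 0.619
grasp_force: 63.7
```

```bash
python3 -c "
from h import *
to(551.8,-113,122.5)"
```

```text
t 20.4 pos [ 464.5 -331.1   43.7] F [-0.5  1.7  6.3] w 0.619 g 63.7
shift cm [-10.9   20.81  -7.87] in goal axes [-10.87  20.83  -7.88] turn [-0.05  0.12  0.06]
```

Call:
carry_out(series=[[0,0,-0.5,0,0,0],[0,0,-1.5,0,0,0],[0,0,-3,0,0,0],[0,0,-3,0,0,0],[0,0,0,0,0,0]])

```text
time_s: 20.9
tool_pos: [465.4, -332.3, 127.2]
ee_rot: [-0.157, 3.131, -0.005]
ft_force: [1.1, -0.3, -2.3]
width: 0.625
grasp_force: 64.1
```

Call:
carry_out(series=[[-1.2,2.4,0,0,0,0],[-2.2,4.2,0,0,0,0],[-2.2,4.2,0,0,0,0],[-2.2,4.2,0,0,0,0],[-2.1,4,0,0,0,0]])

```text
time_s: 21.4
tool_pos: [543.1, -129.5, 122.3]
ee_rot: [0.159, -3.137, -0.001]
ft_force: [0.6, -0.2, -3.2]
width: 0.628
grasp_force: 64.2
```

Call:
carry_out(series=[[-1,1.8,0,0,0,-0.5],[0,0,1.5,0,0,0],[0,0,1.5,0,0,0],[0,0,0,0,0,0],[0,0,0,0,0,0]])

```text
time_s: 21.9
tool_pos: [550.1, -114.4, 91.7]
ee_rot: [0.168, -3.135, 0.001]
ft_force: [1.0, -0.0, -3.0]
width: 0.627
grasp_force: 64.0
```

```bash
python3 - <<'E'
from h import *
to(551.8,-113,58.7,.11)
p=ctrl.capture("side"); cv2.imwrite('pics/s5.png',cv2.resize(p['img'][180:280,235:355],None,fx=6,fy=6,interpolation=cv2.INTER_CUBIC))
to(551.8,-113,58.7,.11)
E
```

```text
t 21.9 pos [ 550.1 -114.4   91.7] F [ 1. -0. -3.] w 0.627 g 64.0
shift cm [-0.19  0.12  3.3 ] in goal axes [-0.18  0.12  3.3 ] turn [-0.02 -0.1  -0.17]
t 21.95 pos [ 550.7 -114.2   92.3] F [ 0.6 -0.2 -3.2] w 0.623 g 64.0
shift cm [-0.13  0.11  3.36] in goal axes [-0.12  0.11  3.36] turn [-0.02 -0.02 -0.15]
```

View pics/s5.png

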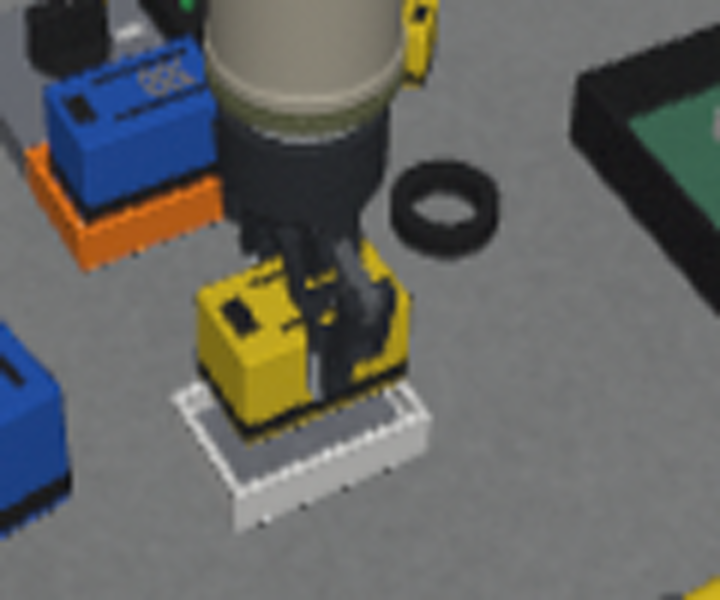

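The blue pack sits home in the charger at crop (135,150), and the yellow pack is upright over the tray at (310,430). I correct by about 1 mm and lower.

Call:
carry_out(series=[[-0.1,0.1,1,0,0,0],[0,0,0.8,0,0,0],[0,0,0.4,0,0,0],[0,0,0.3,0,0,0],[0,0,0,0,0,0]])

```text
time_s: 22.45
tool_pos: [551.7, -111.6, 66.8]
ee_rot: [0.172, -3.136, -0.0]
ft_force: [0.1, -0.5, -2.8]
width: 0.627
grasp_force: 64.0
```

Call:
carry_out(series=[[0,-0.1,0.2,0,0,0],[0,0,0.2,0,0,0],[0,0,0.1,0,0,0],[0,0,0,0,0,0],[0,0,0,0,0,0]])

```text
time_s: 22.95
tool_pos: [552.1, -112.6, 62.3]
ee_rot: [-0.172, 3.137, 0.0]
ft_force: [-0.1, -0.2, -3.0]
width: 0.624
grasp_force: 64.0
```

Call:
carry_out(series=[[0,0,0.2,0,0,0],[0,0,0.1,0,0,0],[0,0,0,0,0,0],[0,0,0,0,0,0]])

```text
time_s: 23.35
tool_pos: [552.1, -112.7, 59.3]
ee_rot: [0.172, -3.137, -0.0]
ft_force: [-0.5, -0.4, -2.8]
width: 0.623
grasp_force: 64.0
```

Call:
carry_out(series=[[0,0,0.1,0,0,0],[0,0,0,0,0,0],[0,0,0,0,0,0]])

```text
time_s: 23.65
tool_pos: [552.2, -112.7, 58.7]
ee_rot: [-0.172, 3.137, 0.0]
ft_force: [-3.5, 0.9, 4.8]
width: 0.626
grasp_force: 64.7
```

Call:
carry_out(series=[[0,0,0,0,0,0],[0,0,0,0,0,0],[0,0,0,0,0,0],[0,0,0,0,0,0],[0,0,0,0,0,0]], gripper=-1)

```text
time_s: 24.15
tool_pos: [552.1, -112.7, 58.3]
ee_rot: [-0.172, 3.137, 0.0]
ft_force: [-0.0, 0.6, 0.5]
width: 0.999
grasp_force: 0.0
```

Call:
carry_out(series=[[0,0,-1,0,0,0],[0,0,-3,0,0,0],[0,0,-4,0,0,0],[0,0,-4,0,0,0],[0,0,0,0,0,0]])

```text
time_s: 24.65
tool_pos: [554.9, -113.5, 184.6]
ee_rot: [-0.171, 3.128, -0.001]
ft_force: [0.6, -0.3, -0.1]
width: 1.001
grasp_force: 0.0
```

Call:
carry_out(series=[[0,4.5,0,0,0,0],[0,4.5,0,0,0,0],[0,4.5,0,0,0,0],[0,4.5,0,0,0,0],[0,4.5,0,0,0,0]], gripper=0)

```text
time_s: 25.15
tool_pos: [527.1, 112.7, 178.9]
ee_rot: [-0.172, 3.136, 0.001]
ft_force: [0.8, 0.4, -0.4]
width: 0.5
grasp_force: 0.0
```

```bash
python3 - <<'E'
from h import *
to(523.5,171.5,58,.108)
print(ctrl.read_state()["q"].round(2))
p=ctrl.capture("side"); print([(np.round(d['centre'],1).tolist(),round(d['conf'],2)) for d in ctrl.landmark_of(p,'dial_grip')])
to(523.5,171.5,58,.108)
E
```

```text
t 25.15 pos [527.1 112.7 178.9] F [ 0.8  0.4 -0.4] w 0.5 g 0.0
shift cm [-0.28  5.88 12.09] in goal axes [-0.28  5.89 12.09] turn [0.02 0.05 0.08]
[-0.59  0.19  0.33  1.8  -0.07  1.16  1.44]
[([521.6, 170.2, 59.7], 0.53)]
t 25.25 pos [526.2 118.3 178.5] F [-0.1  0.5  0.3] w 0.503 g 0.0
shift cm [-0.36  5.29 12.06] in goal axes [-0.31  5.32 12.05] turn [0.15 0.   0.63]
```

Call:
carry_out(series=[[-0.2,3,2,0,0,0],[-0.1,2.5,2,0,0,0],[0,0,2,0,0,0],[0,0,0,0,0,0],[0,0,0,0,0,0]])

```text
time_s: 25.75
tool_pos: [524.7, 165.0, 118.8]
ee_rot: [0.17, -3.137, 0.001]
ft_force: [1.2, -0.0, 0.5]
width: 0.498
grasp_force: 0.0
```

```bash
python3 - <<'E'
from h import *
to(523.2,171.5,58,.108)
p=ctrl.capture("side"); cv2.imwrite('pics/s6.png',cv2.resize(p['img'][130:230,195:315],None,fx=6,fy=6,interpolation=cv2.INTER_CUBIC))
to(523.2,171.5,58,.108)
E
```

```text
t 25.75 pos [524.7 165.  118.8] F [ 1.2 -0.   0.5] w 0.498 g 0.0
shift cm [0.08 0.66 6.08] in goal axes [0.08 0.66 6.08] turn [-0.03 -0.    0.03]
t 25.8 pos [525.2 165.1 119.5] F [-0.7 -0.2  0.5] w 0.499 g 0.0
shift cm [0.14 0.66 6.15] in goal axes [0.13 0.66 6.15] turn [0.   0.07 0.01]
```

View pics/s6.png

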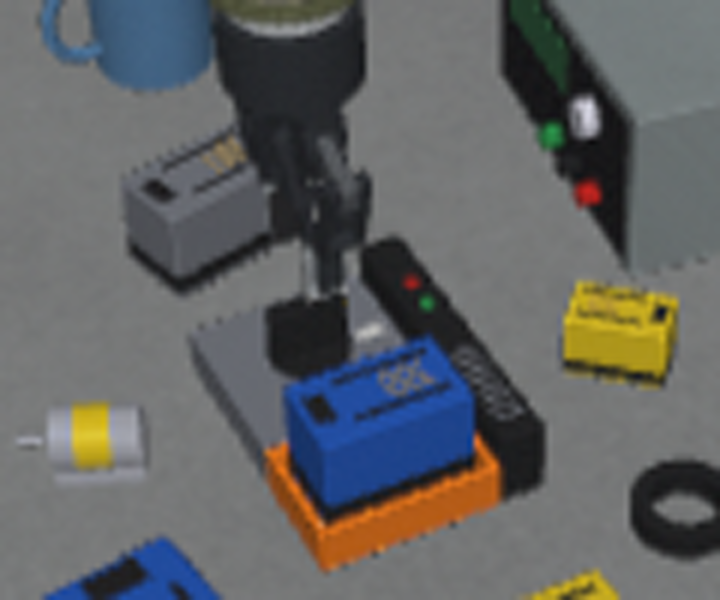

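The gripper hangs above the dial, which is at crop (308,335). The blue pack is seated in its bay. I centre on the dial and go down.

Call:
carry_out(series=[[0.1,0.7,1,0,0,0],[0,0,1.5,0,0,0],[0,0,1.5,0,0,0],[0,0,1,0,0,0],[0,0,0,0,0,0]], gripper=-0.2, squeeze=25)

```text
time_s: 26.3
tool_pos: [522.0, 172.6, 67.2]
ee_rot: [0.172, -3.135, 0.001]
ft_force: [-0.4, -0.1, -0.5]
width: 0.602
grasp_force: 0.0
```

Call:
carry_out(series=[[0,0,0.6,0,0,0],[0,0,0,0,0,0],[0,0,0,0,0,0]])

```text
time_s: 26.6
tool_pos: [522.9, 173.0, 62.7]
ee_rot: [-0.172, 3.136, 0.001]
ft_force: [1.4, 1.1, -0.9]
width: 0.602
grasp_force: 0.0
```

Call:
carry_out(series=[[0,0,0,0,0,0],[0,0,0,0,0,0],[0,0,0,0,0,0],[0,0,0,0,0,0],[0,0,0,0,0,0]], gripper=1)

```text
time_s: 27.1
tool_pos: [523.0, 171.6, 62.8]
ee_rot: [-0.17, 3.137, -0.002]
ft_force: [-1.0, -4.3, 4.3]
width: 0.159
grasp_force: 27.9
```

Call:
carry_out(series=[[0,-0.1,0,0,0,4],[0,0,0,0,0,7],[0,0,0,0,0,7],[0,0,0,0,0,7],[0,0,0,0,0,7]])

```text
time_s: 27.6
tool_pos: [523.1, 171.7, 62.8]
ee_rot: [0.707, 3.06, 0.001]
ft_force: [-1.1, -1.5, 4.2]
width: 0.159
grasp_force: 28.0
```

Call:
carry_out(series=[[0,0,0,0,0,5],[0,0,0,0,0,3.5],[0,0,0,0,0,0],[0,0,0,0,0,0]])

```text
time_s: 28.0
tool_pos: [523.1, 171.7, 62.8]
ee_rot: [0.921, 3.003, 0.0]
ft_force: [-1.5, -2.1, 7.7]
width: 0.158
grasp_force: 28.3
```

```bash
python3 - <<'E'
from h import *
to(523.2,171.5,62,.108-.7); s=ctrl.read_state(); print(s["wrist_torque"].round(2))
E
```

```text
t 28.0 pos [523.1 171.7  62.8] F [-1.5 -2.1  7.7] w 0.158 g 28.3
shift cm [-0.02 -0.02  0.08] in goal axes [-0.02 -0.02  0.08] turn [ 0.03  0.03 -0.19]
[-0.46  0.18  0.03]
```

Call:
carry_out(series=[[0,0,0,0,0,0],[0,0,0,0,0,0],[0,0,0,0,0,0],[0,0,0,0,0,0]], gripper=-0.2)

```text
time_s: 28.4
tool_pos: [522.7, 172.0, 62.2]
ee_rot: [-0.923, -3.003, -0.0]
ft_force: [0.5, -0.2, 0.2]
width: 0.6
grasp_force: 0.0
```

Call:
carry_out(series=[[0,0,-1,0,0,0],[0,0,-3,0,0,0],[0,0,-4,0,0,0],[0,0,-4,0,0,0],[0,0,-4,0,0,0]])

```text
time_s: 28.9
tool_pos: [522.6, 171.6, 224.7]
ee_rot: [0.925, 3.002, 0.001]
ft_force: [0.8, 0.7, -0.4]
width: 0.6
grasp_force: 0.0
```

Call:
carry_out(series=[[4,2,0,0,0,0],[4,2,0,0,0,0],[4,2,0,0,0,0],[3,2,0,0,0,0],[0,0,0,0,0,0]])

```text
time_s: 29.4
tool_pos: [440.5, 327.7, 222.9]
ee_rot: [-0.912, -3.005, -0.003]
ft_force: [-0.2, 0.5, -0.8]
width: 0.6
grasp_force: 0.0
```

```bash
python3 - <<'E'
from h import *
to(400,300,220)
a=ctrl.capture("top")["img"]; b=ctrl.capture("side")["img"]
a=cv2.resize(a[170:310,180:360],(720,560),interpolation=cv2.INTER_CUBIC)[:, :]; b=cv2.resize(b[150:290,190:330],(560,560),interpolation=cv2.INTER_CUBIC)
cv2.imwrite('pics/f.png',cv2.resize(np.hstack([a,b]),(800,350),interpolation=cv2.INTER_AREA))
E
```

```text
t 29.4 pos [440.5 327.7 222.9] F [-0.2  0.5 -0.8] w 0.6 g 0.0
shift cm [ 1.83 -4.55  0.28] in goal axes [ 4.3  -2.35  0.29] turn [  0.1   -0.07 -39.48]
```

View pics/f.png

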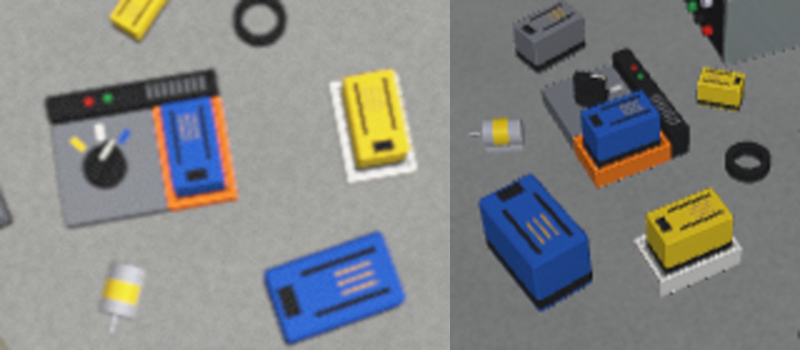

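The final picture shows the blue pack flat in the charger at (190,147) and the yellow pack flat in the tray at (375,120). The dial pointer at (108,150) points to the blue tick, and the robot is clear of everything.

```bash
python3 -c "
from station import ctrl
print(ctrl.job_done())"
```

```text
the job is handed in; nothing more can be done
None
```

The job is handed in: the blue pack is in the charger bay, the yellow pack is in the tray, and the dial is clicked to the blue tick, all done by about 29 s of the 72 s allowed; the judge's verdict was not shown.

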